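# Clear an oversize sample tin jammed in the feed chute

### The arm

A 7-joint arm with a two-finger parallel gripper is mounted at the origin on the work surface. World frame = base frame: x ahead of the robot, y to its left, z up, the work surface at z = 0. Lengths are in m, angles in degrees, forces in N, time in s.
With the tool pointing down it reaches from about 0.425 to 0.875 m from the base axis. Payload 4.7 kg.
Tool frame: the origin (TCP) lies on the centre line of the jaws, within the pads' length; the fingertips stand 25 mm ahead of it and the grasp point (between the pads) lies 6 mm ahead of it; z points along the fingers, y is the direction in which the jaws open and shut (so a half turn about z gives the same grasp; the last joint's range is limited). The gripper opens to 87 mm and grips with 3 to 60 N. Pads are 19 mm wide; open, the fingers measure 117 mm over their backs; the gripper's body (75 mm by 190 mm) begins 51 mm behind the grasp point.
Start: joints at [-65.483, 18.392, -4.016, 83.108, 1.295, 78.541, -3.26], TCP at [0.261, 0.595, 0.22] pointing down, gripper open.
Joint ranges: [-163.93, 163.93], [-17.29, 119.83], [-79.2, 71.16], [3.27, 140.29], [-89.18, 269.18], [5.43, 117.66], [-154.24, 154.24]. Speed limits (degrees/s): [147.25, 147.25, 180, 180, 180, 180, 180].

### API

Orientations are given as [roll, pitch, yaw] about the fixed x, y, z axes, in that order (R = Rz(yaw) Ry(pitch) Rx(roll)).
In Python, from cell import env gives the robot as it stands.
- The arm moves only by the shell command python3 -m creep 'ROWS' [OPENING] [FORCE]. ROWS is JSON, a list of rows, each an object of numbers: "tx", "ty", "tz": the shift along the tool's x, y, z in m; "rx", "ry", "rz": the turn, a rotation vector about the tool's x, y, z in degrees. In form: [{"tx": .., "ty": .., "tz": .., "rx": .., "ry": .., "rz": ..}, ...]. A call has 1 to 20 rows; each row shifts and turns the commanded pose from where the row before left it, along the tool's axes as they then stand; what a row does not reach is not made up. A row lasts 1/8 s, in which the tool goes at most 62.5 mm and 10.7 degrees, less where a joint would pass 70% of its speed; a pose out of reach is approached as far as the arm can. A call is refused whole if a number of a shift passes 0.0625 or a number of a turn 10.7, either way. A call with a gripper value outside its range is refused whole. OPENING is the finger opening in m, from 0 to 0.087, set as the call begins (- or left out, the last holds). The fingers move at their own pace and stop on an object; FORCE is the grip in N (left out, the last holds). Time passes only in rows, so rows that do not move let the fingers close. It gives the time, the measured TCP pose, the force and the opening at its end, in the units of the state.
- env.get_obs(): the state, without advancing time (a new reading comes with each control period).
- env.read_camera(name): name is "scene" or "top"; returns a dict with "pixels" (420x560x3 uint8, red, green, blue), "intrinsics" (3x3 intrinsics, pixels), "R" (3x3) and "t" (3): a world point X has camera coordinates R X + t. Camera axes: x right, y down, z forward; pixel columns grow to the right and rows downward; lengths in m; the calibration is good to about 2 mm. A picture is of the moment at which its call begins. There is no depth.
- env.sign_off(): hands the job in, once; it reports no verdict.
The state is a dict: "time_s": time; "qpos": joint angles; "joint_velocities": joint speeds; "effort": joint torques, N m; "tool_pos": TCP position; "tool_rot": TCP orientation; "force": force on the tool from outside, world axes, zero at the start; "wrist_torque": the same for the moment, N m; "grip_width": finger opening in m.
Only numpy, scipy, OpenCV 4.12 (cv2) and the standard library are available. Lean on these libraries where they do the work, as an engineer would, in place of code of your own. Each camera call takes 0.05 s, during which the arm holds its last target.

### The job

A sample tin that is too wide for the counting unit has jammed in its feed chute, trapped under the two cover strips. Push it back up the slope until it is wholly clear of the strips, then lift it out and lower it, lid up, onto the floor of the steel tray; do not drop it in. Let go of it there, and do not knock the bottle, the tube rack or the small tin about.

Things in the scene. Friction and masses are not known exactly. Their poses are not given: they have to be found in the camera images.
- tin: The jammed part: plain aluminium lidded tin, a round disc 60 mm in diameter, 22 mm high, 50 to 100 g. Origin: centre of its underside; z axis up out of its lid. It starts on the sloping deck (tilted with it) against the throat, origin 20 mm up the slope from the throat line, and cannot be lifted while under the strips. A few newtons move it; friction keeps it where it is left on the slope.
- chute: Fixed open-topped aluminium feed chute. Origin on the bench straight below the throat; axes level: y horizontally uphill along the chute, x across, z up. The flat deck slopes at 0.21 rad, rising to +y, from -90 to +230 mm along the slope from the throat. 64 mm wide between side walls 28 mm high. Downhill it ends at a white counting unit, 100 mm wide, 82 mm high, 87 to 162 mm from the origin.
- throat (a point): Middle of the throat line, on the deck's top surface, 60 mm straight above the chute's origin; axes as the chute's. Downhill of this line two grey guide rails 24 mm high narrow the track to 46 mm, so the tin can go no further.
- narrow_track (a point): Point on the deck's surface in the middle of the narrow track (46 mm wide, open above), 36 mm down the slope from the throat line, behind the tin: its lower edge is 26 mm up the slope from here. A shut gripper fits in here; from here up the slope to beyond the tin's start the way is open above.
- strip_end (a point): Point on the deck's surface, midway between the upper ends of the two steel cover strips, 50 mm up the slope from the throat. The strips run along both side walls from here down to -90 mm, leaving a slot 48 mm wide; underside 26 mm, top 29 mm above the deck. The tin is wholly clear of them when its origin is over 30 mm up the slope from here; there the chute is open above.
- tray: Loose square steel tray, 160 by 160 mm outside, 28 mm high, walls and floor 4 to 5 mm thick, open above, 0.7 kg. Origin at the centre of its underside, x and y along its sides, z up. It lies on the bench beside the chute and may change places with the tube rack.
- reagent: Bystander: brown glass bottle, 64 mm in diameter, 130 mm high. Origin at the centre of its underside.
- rack: Bystander: white tube rack 60 mm (x) by 140 mm (y), with capped tubes to 86 mm high. Origin at the centre of its underside.
- small_tin: Bystander: small aluminium tin of the right size, 40 mm in diameter, 22 mm high. Origin at the centre of its underside. It is not the jammed one.
Not all that is in view belongs to the job. Leave any orange look-alike of the tin alone.

How it is judged (in metres and radians):
On the way, in this order (a step that is already met when the one before it is completed fails the run):
1. the tin has been pushed up the chute, still lying on its deck, until it is wholly clear of the cover strips (y of tin in the frame of chute between 0.0785 and 0.2 m and x of tin in the frame of chute between -0.01 and 0.01 m and z of tin in the frame of chute below 0.106 m and angle between the z axis of tin and the z axis of chute, either way round below 0.35 rad), for 0.1 s.
2. the tin has been lifted out of the chute in the gripper (height (world z) of tin above 0.112 m and contact force between the fingers and tin above 0.5 N), for 0.1 s.
3. the tin has been lowered, still held, to within a centimetre of the tray's floor (z of tin in the frame of tray below 0.015 m and x of tin in the frame of tray between -0.05 and 0.05 m and y of tin in the frame of tray between -0.05 and 0.05 m and contact force between the fingers and tin above 0.5 N).
At the end, for the whole second after the job is handed in: The tin lies flat, lid up, on the floor of the tray (within 0.1 rad of the tray's floor, wholly inside the walls), at rest and released (z of tin in the frame of tray between 0 and 0.009 m and x of tin in the frame of tray between -0.05 and 0.05 m and y of tin in the frame of tray between -0.05 and 0.05 m and angle between the z axis of tin and the z axis of tray, either way round below 0.1 rad and angle between tin's own z axis and vertical below 0.15 rad and linear speed of tin below 0.02 m/s and contact force between the fingers and tin below 0.1 N); the robot touches nothing.
It fails at once if the reagent bottle is knocked (moved by more than 40 mm or tipped) (distance of reagent from where it was at the start of the episode above 0.04 m or angle between reagent's own z axis and vertical above 0.6 rad).
It fails at once if the tube rack is knocked (moved by more than 40 mm or tipped) (distance of rack from where it was at the start of the episode above 0.04 m or angle between rack's own z axis and vertical above 0.6 rad).
It fails at once if the small tin is knocked away (moved by more than 40 mm) (distance of small_tin from where it was at the start of the episode above 0.04 m).
It also fails if it takes over 51 s, if anything falls off the work surface, if the arm or the gripper's body presses on something with over 40 N, if the wrist force passes 120 N, or if a joint passes its speed limit or range.

## Working session

There is one attempt and no reset: what is moved stays moved. The work goes in short steps, Python scripts to look and compute and a shell command to move; the robot and the scene stay as the last step left them, time stands still between calls to the robot, and variables do not carry over. Pictures are saved under pics/ and viewed, and the job is handed in when it is done.

```bash
ls; mkdir -p pics; cat > h.py <<'E'
import numpy as np, cv2
from cell import env
def snap(n,tag):
    c=env.read_camera(n); cv2.imwrite(f'pics/{tag}.png',c['pixels'][:,:,::-1]); return c
def crop(c,tag,u0,v0,u1,v1,s):
    p=np.ascontiguousarray(c['pixels'][v0:v1,u0:u1,::-1]); cv2.imwrite(f'pics/{tag}.png',cv2.resize(p,None,fx=s,fy=s,interpolation=cv2.INTER_CUBIC))
def proj(c,X):
    p=c['intrinsics']@(c['R']@np.array(X,float)+c['t']); return p[:2]/p[2]
def back(c,uv,z):
    R,t,K=map(np.array,(c['R'],c['t'],c['intrinsics'])); o=-R.T@t; d=R.T@np.linalg.inv(K)@[uv[0],uv[1],1]
    return o+d*(z-o[2])/d[2]
E
python3 - <<'E'
from h import *
np.set_printoptions(precision=4,suppress=True)
for n in('scene','top'):
    c=snap(n,n+'0'); print(c['intrinsics'],-c['R'].T@c['t'])
print(env.get_obs())
E
```

```text
pics
[[440.4487   0.     276.7102]
 [  0.     440.4487 211.5182]
 [  0.       0.       1.    ]] [ 0.833  -0.3757  0.7438]
[[462.1566   0.     278.3539]
 [  0.     462.1566 209.2645]
 [  0.       0.       1.    ]] [ 0.4992 -0.0405  0.9578]
{'time_s': 0.1, 'qpos': array([-65.4846,  18.4338,  -4.013 ,  83.1686,   1.2955,  78.5417,
        -3.2617]), 'joint_velocities': array([-0.0829, -0.1481,  0.0247, -0.1484,  0.0395, -0.0657, -0.012 ]), 'effort': array([  0.0002, -49.2573,  -0.4056, -31.3402,  -0.0643,   0.0395,
         0.0001]), 'tool_pos': array([0.2612, 0.5946, 0.2193]), 'tool_rot': array([-179.9011,    0.0068,  156.2903]), 'force': array([-0.2595, -0.2661, -0.4065]), 'wrist_torque': array([ 0.0079,  0.0423, -0.0212]), 'grip_width': 0.08755838232166006}
```

View pics/scene0.png

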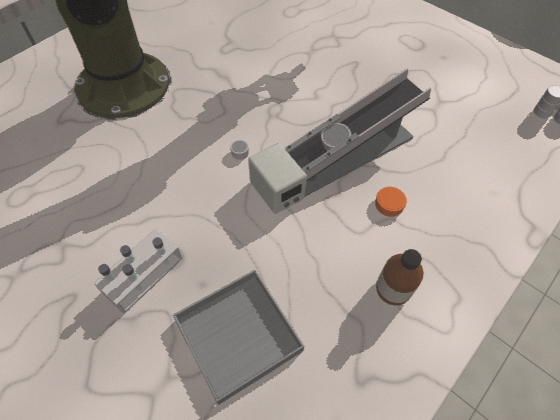

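View pics/top0.png

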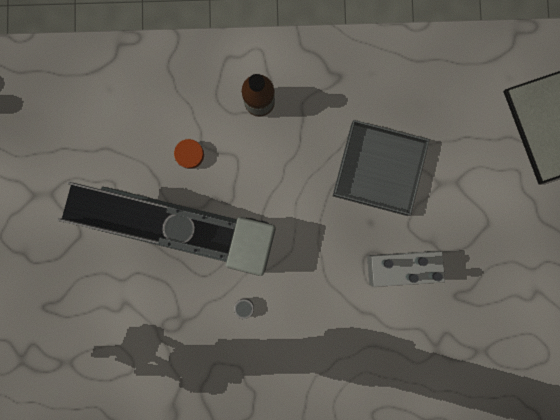

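Candidates for the tin in the top image are the grey disc in the chute (179,228), the orange look-alike (188,153) and the small tin (244,308). I choose the disc in the chute, because it is aluminium, wide and under the strips. Next is a close crop to check that.

```bash
python3 - <<'E'
from h import *
np.set_printoptions(precision=4,suppress=True)
c=env.read_camera('top'); crop(c,'t1',50,170,290,330,3.3)
crop(c,'t2',320,105,480,300,3)
c=env.read_camera('scene'); crop(c,'s1',220,60,440,220,3.5)
E
```

```text
(no output)
```

View pics/t1.png

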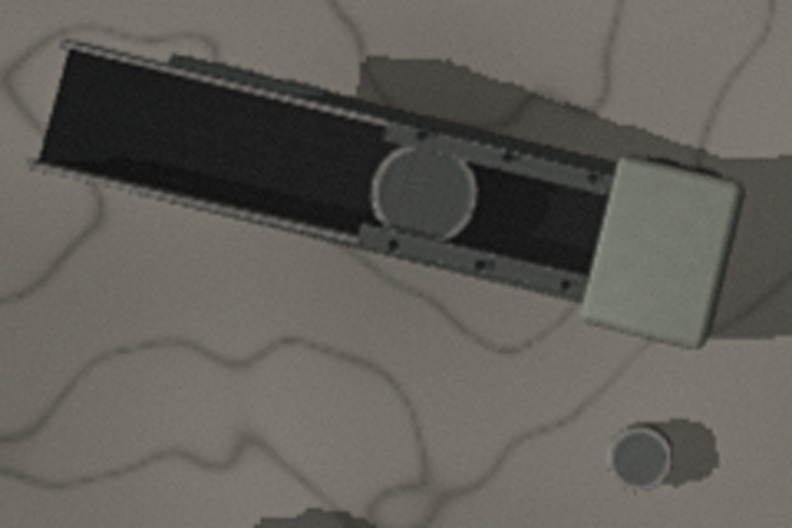

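View pics/s1.png

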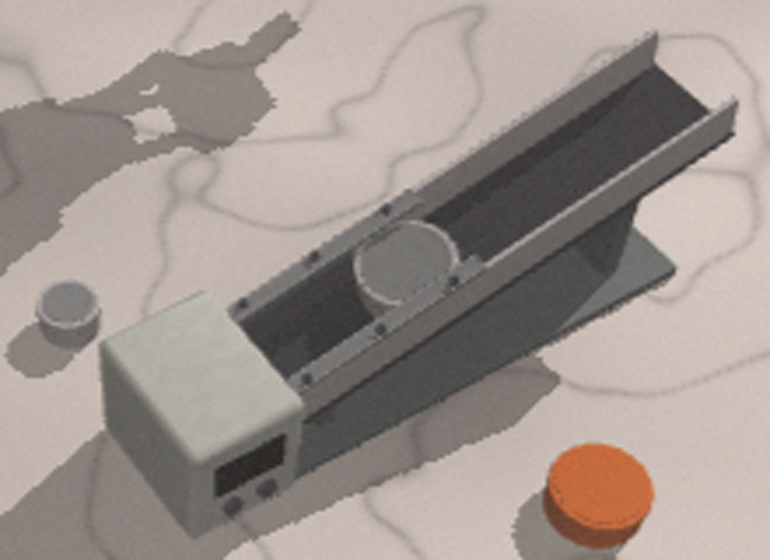

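View pics/t2.png

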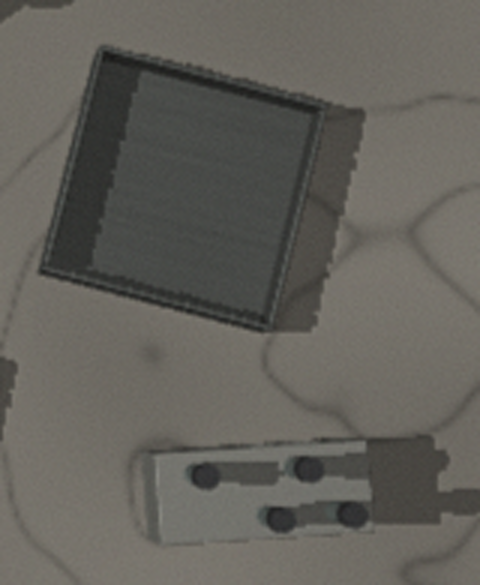

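```bash
cat > fit.py <<'E'
from h import *
from scipy.optimize import least_squares
np.set_printoptions(precision=4,suppress=True)
T=env.read_camera('top'); S=env.read_camera('scene')
a=.21
def ch(p,x,s,h):
    yl=s*np.cos(a)-h*np.sin(a); z=.06+s*np.sin(a)+h*np.cos(a); c,sn=np.cos(p[2]),np.sin(p[2])
    return [p[0]+c*x-sn*yl,p[1]+sn*x+c*yl,z]
def bx(p,x,y,z):
    c,sn=np.cos(p[2]),np.sin(p[2]); return [p[0]+c*x-sn*y,p[1]+sn*x+c*y,z]
t=lambda u,v:(T,np.array([50+u/3.3,170+v/3.3])-.35)
s=lambda u,v:(S,np.array([220+u/3.5,60+v/3.5])-.36)
O=[(t(383,143),lambda p:ch(p,.024,.05,.029)),(t(366,226),lambda p:ch(p,-.024,.05,.029)),
(t(424,193),lambda p:ch(p,0,.02,.022)),(t(50,102),lambda p:ch(p,0,.23,.028)),
(t(622,157),lambda p:bx(p,.05,-.087,.082)),(t(744,184),lambda p:bx(p,.05,-.162,.082)),
(t(583,309),lambda p:bx(p,-.05,-.087,.082)),(t(704,349),lambda p:bx(p,-.05,-.162,.082)),
(s(205,290),lambda p:bx(p,-.05,-.087,.082)),(s(303,405),lambda p:bx(p,.05,-.087,.082)),
(s(192,455),lambda p:bx(p,.05,-.162,.082)),(s(99,343),lambda p:bx(p,-.05,-.162,.082)),
(s(467,260),lambda p:ch(p,.024,.05,.029)),(s(698,68),lambda p:ch(p,0,.23,.028))]
f=lambda p:np.concatenate([proj(c,F(p))-uv for (c,uv),F in O])
p0=back(T,O[2][0][1],.085); r=least_squares(f,[p0[0],p0[1]-.02,0.2],loss='soft_l1')
print(r.x,np.degrees(r.x[2]));print(f(r.x).reshape(-1,2))
# tray rim corners z=.028
g=lambda u,v:np.array([320+u/3,105+v/3])-.33
tr=np.array([back(T,g(*q),.028) for q in [(102,44),(325,103),(268,331),(39,272)]])
print(tr,tr.mean(0),[np.linalg.norm(tr[i]-tr[i-1]) for i in range(4)])
print('rack',back(T,(409,269),.04),'small',back(T,(243.5,308),.022),'orange',back(T,(188,153),.022),'bottle',back(T,(257,82),.13))
E
python3 fit.py
```

```text
[ 0.5214  0.1349 -0.2678] -15.342662125403521
[[ 0.8807 -0.8471]
 [-0.5148 -0.9415]
 [ 1.2134  0.2479]
 [-1.8327 -0.0297]
 [ 0.2164 -1.5936]
 [ 1.6185 -0.366 ]
 [-0.8933  3.8182]
 [ 1.0658  1.2604]
 [ 0.3889 -1.3784]
 [ 1.3778 -0.0757]
 [-0.5726  3.3355]
 [-1.9754 -0.6426]
 [ 1.8556 -1.3898]
 [-0.2185 -1.3099]]
[[ 0.7398 -0.197   0.028 ]
 [ 0.6949 -0.3465  0.028 ]
 [ 0.5413 -0.3009  0.028 ]
 [ 0.5853 -0.1488  0.028 ]] [ 0.6403 -0.2483  0.028 ] [np.float64(0.1618363136837089), np.float64(0.15606678412519717), np.float64(0.16022213912447125), np.float64(0.15831465280341428)]
rack [ 0.4343 -0.2926  0.04  ] small [0.3644 0.0368 0.022 ] orange [0.681  0.1434 0.022 ] bottle [ 0.7876 -0.0059  0.13  ]
```

```bash
cat >> fit.py <<'E'
p=r.x
for c,n,(u0,v0,u1,v1) in((T,'ot',(50,170,290,330)),(S,'os',(220,60,440,220))):
    im=np.ascontiguousarray(c['pixels'][v0:v1,u0:u1,::-1]); k=3.4; im=cv2.resize(im,None,fx=k,fy=k)
    def poly(P,col,cl=True): cv2.polylines(im,[np.array([(proj(c,q)-[u0,v0]+.5)*k for q in P],int)],cl,col,1)
    poly([ch(p,x,s,.029) for x,s in((.024,.05),(.024,-.08))],(0,255,0),False)
    poly([ch(p,x,s,.029) for x,s in((-.024,.05),(-.024,-.08))],(0,255,0),False)
    poly([ch(p,x,s,.028) for x,s in((-.032,.05),(-.032,.23),(.032,.23),(.032,.05))],(0,255,255),False)
    poly([ch(p,.03*np.cos(b),.02+.03*np.sin(b),.022) for b in np.linspace(0,6.28,40)],(0,0,255))
    poly([bx(p,*q,.082) for q in((.05,-.087),(.05,-.162),(-.05,-.162),(-.05,-.087))],(255,0,0))
    cv2.imwrite(f'pics/{n}.png',im)
E
python3 fit.py>/dev/null
```

```text
(no output)
```

View pics/ot.png

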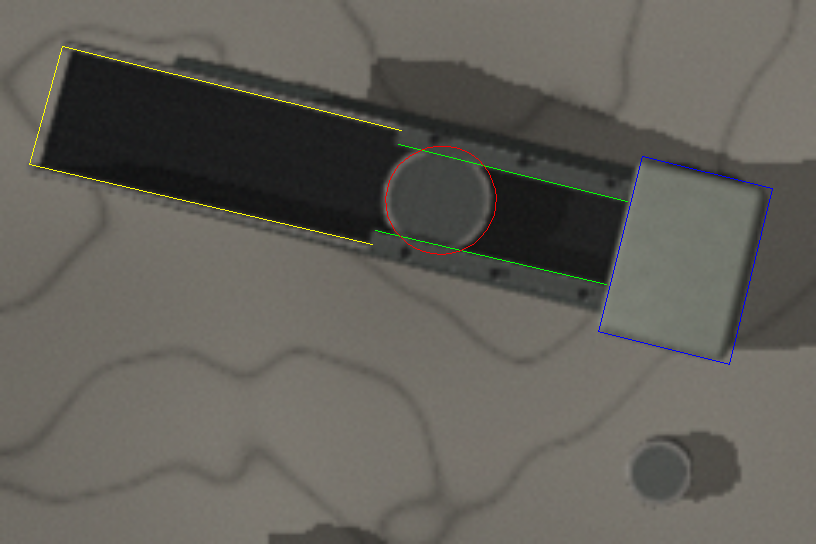

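View pics/os.png

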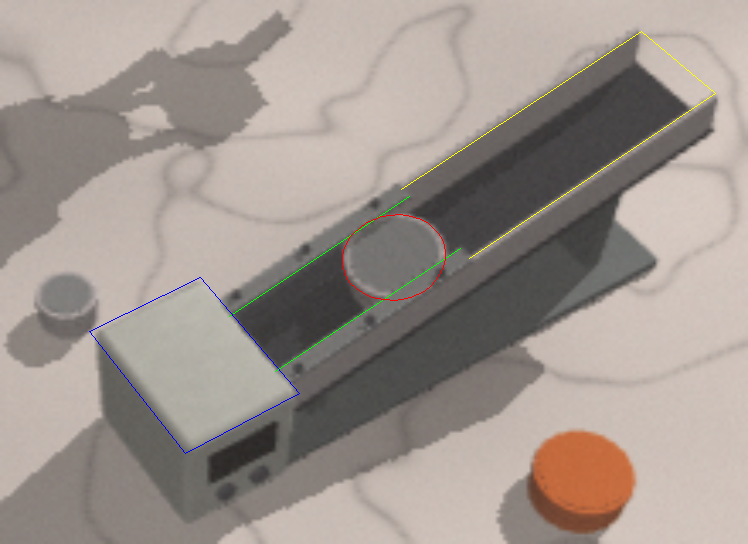

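The disc under the strips at (179,228) is the tin, and the chute fit agrees to about 2 mm. I'll keep the tool normal to the deck, jaw axis along the chute, for both the push and the grasp.

```bash
cat > tgt.py <<'E'
import sys; from h import *
from scipy.spatial.transform import Rotation as Ro
np.set_printoptions(precision=4,suppress=True)
P=[.5214,.1349,-.2678]; a=.21
def ch(x,s,h):
    yl=s*np.cos(a)-h*np.sin(a); z=.06+s*np.sin(a)+h*np.cos(a); c,sn=np.cos(P[2]),np.sin(P[2])
    return np.array([P[0]+c*x-sn*yl,P[1]+sn*x+c*yl,z])
Rt=Ro.from_euler('z',P[2]).as_matrix()@Ro.from_euler('x',a).as_matrix()@np.diag([-1,1,-1.])
def delta(pos,R):
    o=env.get_obs(); Rc=Ro.from_euler('xyz',o['tool_rot'],degrees=True).as_matrix()
    d=np.array(pos)-o['tool_pos']
    print('t',o['time_s'],'pos',o['tool_pos'],'F',o['force'],'w',o['grip_width'])
    print('now axes',Rc.T@d,'target axes',R.T@d,'rotvec',Ro.from_matrix(Rc.T@R).as_rotvec(degrees=True))
def where():
    o=env.get_obs(); d=o['tool_pos']-ch(0,0,0); print('x,s,h tip:',-(Rt.T@d)[0],(Rt.T@d)[1],-(Rt.T@d)[2]-.025)
if __name__=='__main__':
    s,h=map(float,sys.argv[1:3]); where(); delta(ch(0,s,h+.025),Rt)
E
python3 tgt.py -.04 .10
```

```text
x,s,h tip: -0.3725495533079878 0.4000876246547004 0.053428253515646486
t 0.4 pos [0.2613 0.5951 0.2201] F [ 0.1528  0.3746 -0.1907] w 0.08686015206227966
now axes [-0.4326 -0.3812  0.0463] target axes [-0.3725 -0.4401 -0.0466] rotvec [-12.0249   0.8792  -8.3327]
```

```bash
python3 -m creep '[{"rx":-4,"ry":0.3,"rz":-2.8},{"rx":-4,"ry":0.3,"rz":-2.8},{"rx":-4,"ry":0.3,"rz":-2.7},{"tx":-0.023,"ty":-0.028,"tz":-0.01},{"tx":-0.023,"ty":-0.028,"tz":-0.01},{"tx":-0.023,"ty":-0.028,"tz":-0.01},{"tx":-0.023,"ty":-0.028,"tz":-0.01},{"tx":-0.023,"ty":-0.028,"tz":-0.006},{"tx":-0.023,"ty":-0.028},{"tx":-0.023,"ty":-0.028},{"tx":-0.023,"ty":-0.028},{"tx":-0.023,"ty":-0.028},{"tx":-0.023,"ty":-0.028},{"tx":-0.023,"ty":-0.028},{"tx":-0.023,"ty":-0.028},{"tx":-0.023,"ty":-0.028},{"tx":-0.023,"ty":-0.028},{"tx":-0.023,"ty":-0.024},{"tx":-0.023,"ty":-0.02}]' 0 20; python3 tgt.py -.04 .10
```

```text
x,s,h tip: -0.3725495533079878 0.4000876246547004 0.053428253515646486
t 0.4 pos [0.2613 0.5951 0.2201] F [ 0.1528  0.3746 -0.1907] w 0.08686015206227966
now axes [-0.4326 -0.3812  0.0463] target axes [-0.3725 -0.4401 -0.0466] rotvec [-12.0249   0.8792  -8.3327]$[0]: bad value
```

The first row was rejected, probably because it omits keys. I'll give all six.

```bash
python3 -m creep '[{"tx":0,"ty":0,"tz":0,"rx":-4,"ry":0.3,"rz":-2.8},{"tx":0,"ty":0,"tz":0,"rx":-4,"ry":0.3,"rz":-2.8},{"tx":0,"ty":0,"tz":0,"rx":-4,"ry":0.3,"rz":-2.7},{"tx":-0.023,"ty":-0.028,"tz":-0.01,"rx":0,"ry":0,"rz":0},{"tx":-0.023,"ty":-0.028,"tz":-0.01,"rx":0,"ry":0,"rz":0},{"tx":-0.023,"ty":-0.028,"tz":-0.01,"rx":0,"ry":0,"rz":0},{"tx":-0.023,"ty":-0.028,"tz":-0.01,"rx":0,"ry":0,"rz":0},{"tx":-0.023,"ty":-0.028,"tz":-0.006,"rx":0,"ry":0,"rz":0},{"tx":-0.023,"ty":-0.028,"tz":0,"rx":0,"ry":0,"rz":0},{"tx":-0.023,"ty":-0.028,"tz":0,"rx":0,"ry":0,"rz":0},{"tx":-0.023,"ty":-0.028,"tz":0,"rx":0,"ry":0,"rz":0},{"tx":-0.023,"ty":-0.028,"tz":0,"rx":0,"ry":0,"rz":0}]' 0 20; python3 tgt.py -.04 .10
```

```text
time_s: 1.9
tool_pos: [0.3935, 0.2922, 0.2128]
tool_rot: [167.9, -0.0, 164.6]
force: [1.0, -0.3, -0.5]
grip_width: 0.0005
x,s,h tip: -0.16494019810392413 0.14716253631049883 0.0998362741646256
t 1.9 pos [0.3935 0.2922 0.2128] F [ 1.0366 -0.3413 -0.5486] w 0.0004847929619306521
now axes [-0.165  -0.1871 -0.0003] target axes [-0.1649 -0.1872 -0.0002] rotvec [ 0.031  -0.     -0.0328]
```

```bash
python3 -m creep '[{"tx":-0.028,"ty":-0.032,"tz":0,"rx":0,"ry":0,"rz":0},{"tx":-0.028,"ty":-0.032,"tz":0,"rx":0,"ry":0,"rz":0},{"tx":-0.028,"ty":-0.032,"tz":0,"rx":0,"ry":0,"rz":0},{"tx":-0.028,"ty":-0.032,"tz":0,"rx":0,"ry":0,"rz":0},{"tx":-0.028,"ty":-0.032,"tz":0,"rx":0,"ry":0,"rz":0},{"tx":-0.025,"ty":-0.027,"tz":0,"rx":0,"ry":0,"rz":0},{"tx":0,"ty":0,"tz":0.015,"rx":0,"ry":0,"rz":0},{"tx":0,"ty":0,"tz":0.015,"rx":0,"ry":0,"rz":0},{"tx":0,"ty":0,"tz":0.015,"rx":0,"ry":0,"rz":0},{"tx":0,"ty":0,"tz":0,"rx":0,"ry":0,"rz":0}]'; python3 tgt.py -.04 .006
python3 - <<'E'
from h import *
c=env.read_camera('top'); crop(c,'t3',130,180,290,280,5)
c=env.read_camera('scene'); crop(c,'s3',220,60,400,220,3.5)
E
```

```text
time_s: 3.15
tool_pos: [0.5046, 0.0835, 0.1279]
tool_rot: [168.1, -0.2, 164.8]
force: [-0.0, 0.6, 0.4]
grip_width: 0.0005
x,s,h tip: -0.002582436938083567 -0.03866465442392624 0.05269261439339918
t 3.15 pos [0.5046 0.0835 0.1279] F [-0.0211  0.5656  0.4348] w 0.00046543565883149754
now axes [-0.0028 -0.0013  0.0467] target axes [-0.0026 -0.0013  0.0467] rotvec [-0.0843 -0.2073  0.0574]
```

View pics/s3.png

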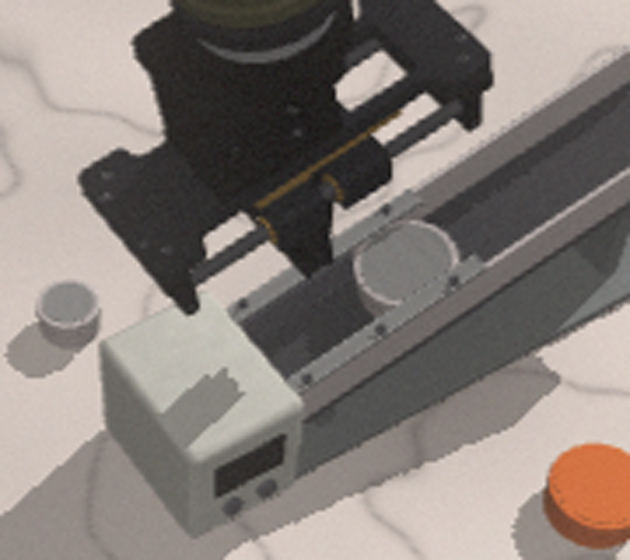

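View pics/t3.png

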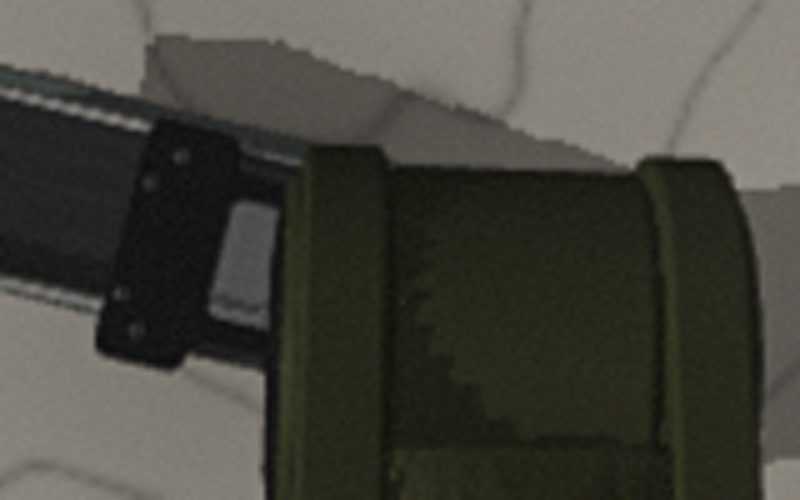

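The fingertip (scene crop 317,275) hangs over the slot behind the tin, and the body clears the unit. Now I lower it.

```bash
python3 -m creep '[{"tx":-0.002,"ty":-0.001,"tz":0.01,"rx":0,"ry":0,"rz":0},{"tx":0,"ty":0,"tz":0.01,"rx":0,"ry":0,"rz":0},{"tx":0,"ty":0,"tz":0.01,"rx":0,"ry":0,"rz":0},{"tx":0,"ty":0,"tz":0.01,"rx":0,"ry":0,"rz":0},{"tx":0,"ty":0,"tz":0.006,"rx":0,"ry":0,"rz":0},{"tx":0,"ty":0,"tz":0,"rx":0,"ry":0,"rz":0},{"tx":0,"ty":0,"tz":0,"rx":0,"ry":0,"rz":0}]'; python3 tgt.py .06 .006
python3 - <<'E'
from h import *
c=env.read_camera('scene'); crop(c,'s4',220,60,400,220,3.5)
E
```

```text
time_s: 4.12
tool_pos: [0.5106, 0.0901, 0.0847]
tool_rot: [168.0, -0.0, 164.6]
force: [-0.4, -0.8, 0.0]
grip_width: 0.0009
x,s,h tip: 0.001445222076085449 -0.03994414073935311 0.008733180552868668
t 4.125 pos [0.5106 0.0901 0.0847] F [-0.3642 -0.7756  0.0061] w 0.0008631126891090816
now axes [0.0015 0.0999 0.0027] target axes [0.0014 0.0999 0.0027] rotvec [ 0.0071  0.0043 -0.037 ]
```

View pics/s4.png

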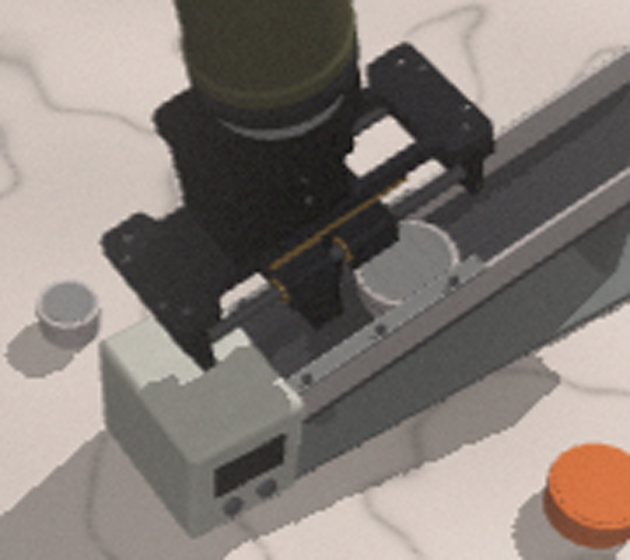

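```bash
python3 -m creep '[{"tx":0.001,"ty":0.004,"tz":0.002,"rx":0,"ry":0,"rz":0},{"tx":0,"ty":0.004,"tz":0,"rx":0,"ry":0,"rz":0},{"tx":0,"ty":0.004,"tz":0,"rx":0,"ry":0,"rz":0},{"tx":0,"ty":0.004,"tz":0,"rx":0,"ry":0,"rz":0},{"tx":0,"ty":0.004,"tz":0,"rx":0,"ry":0,"rz":0},{"tx":0,"ty":0.005,"tz":0,"rx":0,"ry":0,"rz":0},{"tx":0,"ty":0.005,"tz":0,"rx":0,"ry":0,"rz":0},{"tx":0,"ty":0.005,"tz":0,"rx":0,"ry":0,"rz":0},{"tx":0,"ty":0.005,"tz":0,"rx":0,"ry":0,"rz":0},{"tx":0,"ty":0.005,"tz":0,"rx":0,"ry":0,"rz":0},{"tx":0,"ty":0.005,"tz":0,"rx":0,"ry":0,"rz":0},{"tx":0,"ty":0.005,"tz":0,"rx":0,"ry":0,"rz":0}]'; python3 tgt.py .06 .006
python3 - <<'E'
from h import *
c=env.read_camera('scene'); crop(c,'s5',220,60,440,220,3.5)
E
```

```text
time_s: 5.68
tool_pos: [0.5238, 0.1429, 0.094]
tool_rot: [168.0, -0.0, 164.6]
force: [0.1, -0.0, -0.1]
grip_width: 0.0005
x,s,h tip: 0.00018777941452039507 0.01529060237530102 0.006453763005226008
t 5.675 pos [0.5238 0.1429 0.094 ] F [ 0.1496 -0.0092 -0.07  ] w 0.0004941283165916933
now axes [0.0002 0.0447 0.0004] target axes [0.0002 0.0447 0.0005] rotvec [-0.0061 -0.0258 -0.0374]
```

View pics/s5.png

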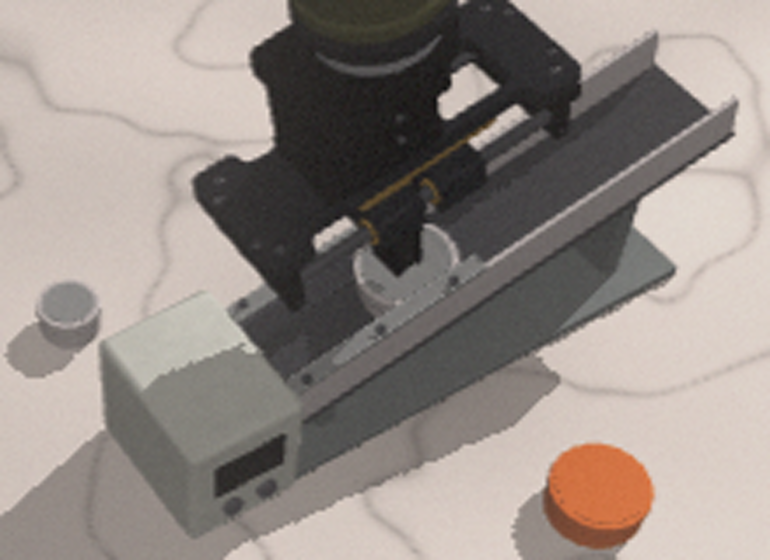

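The finger has passed over the lid without touching it. The tip is higher than I assumed, so I'll check that against the picture.

```bash
python3 - <<'E'
from tgt import *
c=env.read_camera('scene'); o=env.get_obs()
R=Ro.from_euler('xyz',o['tool_rot'],degrees=True).as_matrix()
for d in(-.02,-.01,0,.006,.025):
    q=o['tool_pos']+R[:,2]*d; print(d,q,proj(c,q),(proj(c,q)-[220,60])*3.5)
crop(c,'s6',300,90,380,170,9)
T=env.read_camera('top'); crop(T,'t6',120,190,220,270,8)
E
```

```text
-0.02 [0.5228 0.1394 0.1136] [332.853  127.4198] [394.9856 235.9694]
-0.01 [0.5233 0.1414 0.1038] [333.1371 130.485 ] [395.9798 246.6976]
0 [0.5239 0.1434 0.094 ] [333.4153 133.4874] [396.9537 257.206 ]
0.006 [0.5242 0.1446 0.0882] [333.5796 135.2595] [397.5285 263.4082]
0.025 [0.5253 0.1484 0.0696] [334.0866 140.7309] [399.3033 282.558 ]
```

View pics/s6.png

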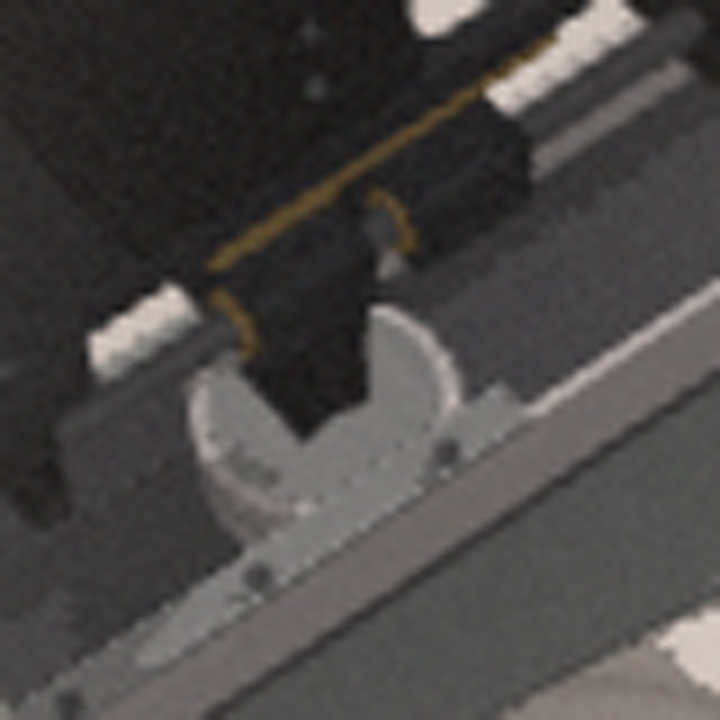

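View pics/t6.png

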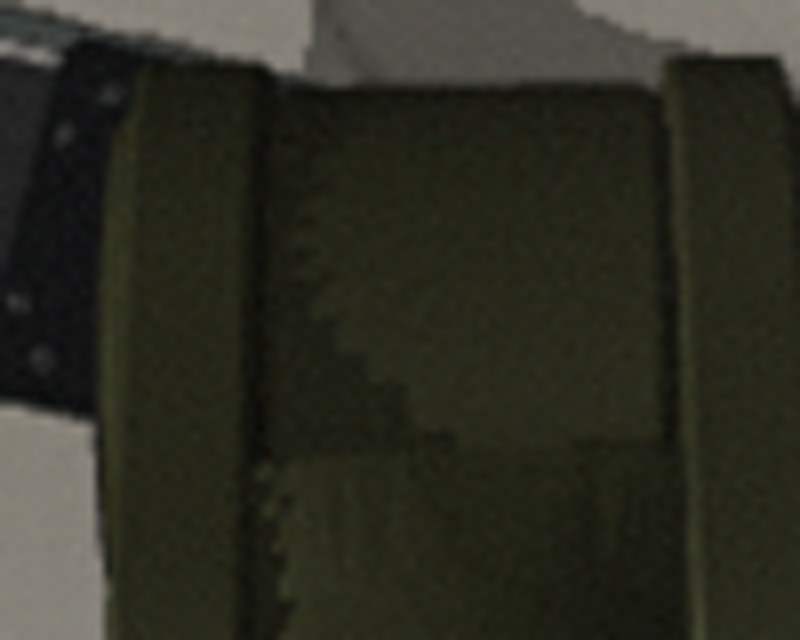

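```bash
python3 - <<'E'
from tgt import *
c=env.read_camera('scene'); o=env.get_obs()
R=Ro.from_euler('xyz',o['tool_rot'],degrees=True).as_matrix()
im=np.ascontiguousarray(c['pixels'][20:180,260:420,::-1]);k=4;im=cv2.resize(im,None,fx=k,fy=k)
J=lambda q:tuple(((proj(c,o['tool_pos']+R@np.array(q))-[260,20]+.5)*k).astype(int))
for dz,col in((0,(0,0,255)),(-.017,(0,255,0))):
  for z,X,Y in((.025,.0095,.008),(-.045,.0375,.095)):
    cv2.polylines(im,[np.array([J((x,y,z+dz)) for x,y in((X,Y),(X,-Y),(-X,-Y),(-X,Y))])],True,col,1)
cv2.imwrite('pics/s7.png',im)
E
```

```text
(no output)
```

View pics/s7.png

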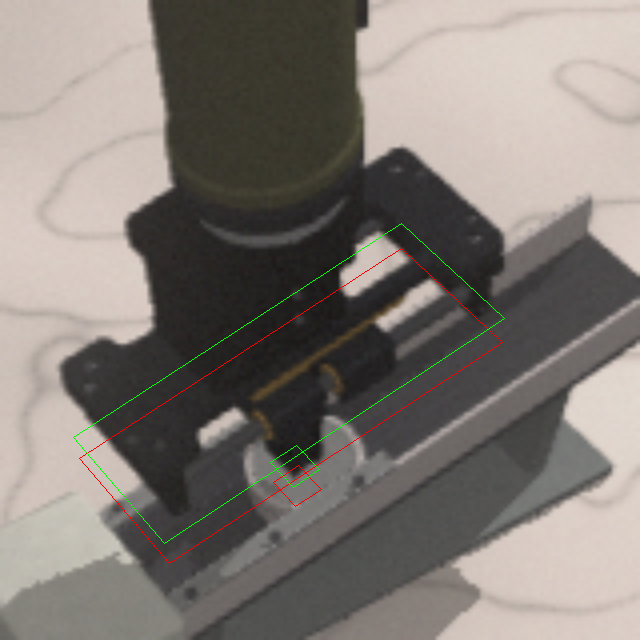

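```bash
python3 - <<'E'
from tgt import *
T=env.read_camera('top')
R=Ro.from_euler('xyz',[168.1,-.2,164.8],degrees=True).as_matrix()
p=np.array([.5046,.0835,.1279])
for z in(.19,.213,.235):
    a1,b1=back(T,(161,205),z),back(T,(149.4,250),z)
    print(z,np.linalg.norm(a1-b1),R.T@((a1+b1)/2-p))
print(env.get_obs()['qpos'])
E
```

```text
0.19 0.07691471042742626 [ 0.0025  0.0966 -0.0431]
0.213 0.07461078500453998 [ 0.0017  0.0953 -0.0669]
0.235 0.07240703025221391 [ 0.0009  0.094  -0.0896]
[-36.8062   7.8815  28.0617 113.1344 -17.7124  56.141   74.929 ]
```

Laterally the tool agrees with the images, but in height it sits about 20-25 mm above what the reported TCP implies. I'll back off to the narrow track and go down by feel.

```bash
python3 -m creep '[{"tx":0,"ty":-0.01,"tz":-0.002,"rx":0,"ry":0,"rz":0},{"tx":0,"ty":-0.015,"tz":0,"rx":0,"ry":0,"rz":0},{"tx":0,"ty":-0.015,"tz":0,"rx":0,"ry":0,"rz":0},{"tx":0,"ty":-0.015,"tz":0.002,"rx":0,"ry":0,"rz":0},{"tx":0,"ty":0,"tz":0.004,"rx":0,"ry":0,"rz":0},{"tx":0,"ty":0,"tz":0.003,"rx":0,"ry":0,"rz":0},{"tx":0,"ty":0,"tz":0,"rx":0,"ry":0,"rz":0}]'; python3 tgt.py -.04 .006
python3 - <<'E'
from h import *
c=env.read_camera('scene'); crop(c,'s8',240,60,400,180,5)
E
```

```text
time_s: 6.8
tool_pos: [0.5097, 0.0929, 0.0753]
tool_rot: [168.0, -0.1, 164.7]
force: [-0.4, 0.2, 0.2]
grip_width: 0.0004
x,s,h tip: -0.00012794796773685414 -0.03944924375686115 -0.0009406933594535739
t 6.8 pos [0.5097 0.0929 0.0753] F [-0.431   0.2001  0.2495] w 0.00038432529507127365
now axes [-0.0001 -0.0006 -0.0069] target axes [-0.0001 -0.0006 -0.0069] rotvec [-0.0155 -0.0588  0.0238]
```

View pics/s8.png

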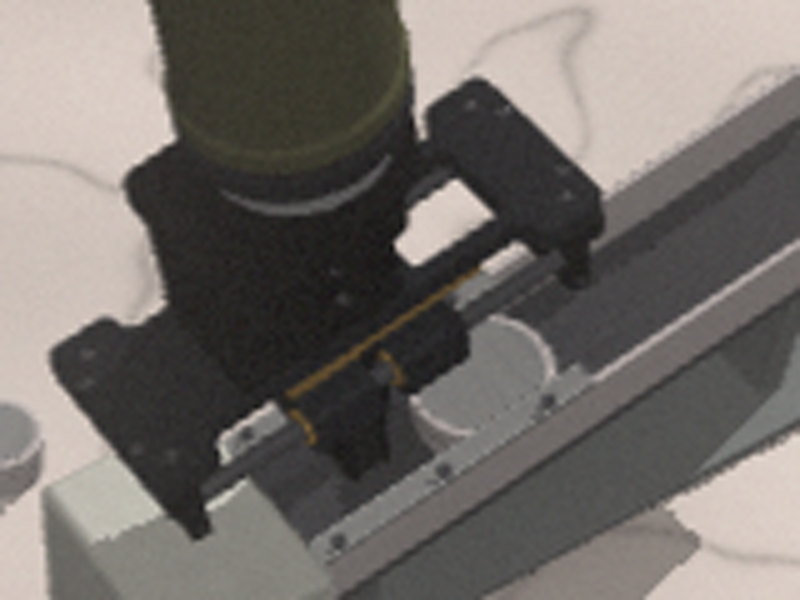

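```bash
python3 -m creep '[{"tx":0,"ty":0,"tz":0.004,"rx":0,"ry":0,"rz":0},{"tx":0,"ty":0,"tz":0.004,"rx":0,"ry":0,"rz":0},{"tx":0,"ty":0,"tz":0.002,"rx":0,"ry":0,"rz":0},{"tx":0,"ty":0,"tz":0,"rx":0,"ry":0,"rz":0}]'; python3 -m creep '[{"tx":0,"ty":0,"tz":0.002,"rx":0,"ry":0,"rz":0},{"tx":0,"ty":0,"tz":0,"rx":0,"ry":0,"rz":0}]';python3 -m creep '[{"tx":0,"ty":0,"tz":0.002,"rx":0,"ry":0,"rz":0},{"tx":0,"ty":0,"tz":0,"rx":0,"ry":0,"rz":0}]'; python3 tgt.py -.04 .006
python3 - <<'E'
from h import *
c=env.read_camera('scene'); crop(c,'s9',240,60,400,180,5)
E
```

```text
time_s: 7.35
tool_pos: [0.5102, 0.0942, 0.0655]
tool_rot: [168.0, -0.1, 164.6]
force: [-0.5, 0.1, 0.6]
grip_width: 0.0
time_s: 7.6
tool_pos: [0.5105, 0.0946, 0.0638]
tool_rot: [168.0, -0.0, 164.6]
force: [-0.5, -0.3, 0.3]
grip_width: 0.0004
time_s: 7.85
tool_pos: [0.5105, 0.095, 0.0617]
tool_rot: [168.0, -0.0, 164.6]
force: [-0.1, -0.4, 1.0]
grip_width: 0.0007
x,s,h tip: 6.667797652798e-05 -0.040057381479503655 -0.014676024877719934
t 7.85 pos [0.5105 0.095  0.0617] F [-0.0776 -0.414   0.9983] w 0.0007042250358784404
now axes [ 0.0001  0.0001 -0.0207] target axes [ 0.0001  0.0001 -0.0207] rotvec [-0.0127 -0.0343 -0.0335]
```

View pics/s9.png

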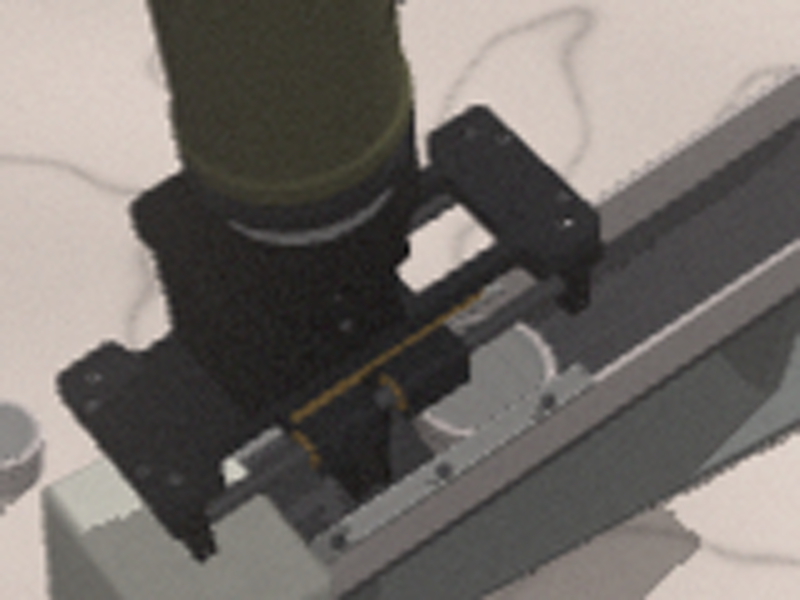

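Tip is now below strip level with no contact yet. Now a short test push.

```bash
python3 -m creep '[{"tx":0,"ty":0.004,"tz":0,"rx":0,"ry":0,"rz":0},{"tx":0,"ty":0.004,"tz":0,"rx":0,"ry":0,"rz":0},{"tx":0,"ty":0.004,"tz":0,"rx":0,"ry":0,"rz":0},{"tx":0,"ty":0.004,"tz":0,"rx":0,"ry":0,"rz":0},{"tx":0,"ty":0.004,"tz":0,"rx":0,"ry":0,"rz":0},{"tx":0,"ty":0.004,"tz":0,"rx":0,"ry":0,"rz":0},{"tx":0,"ty":0.004,"tz":0,"rx":0,"ry":0,"rz":0},{"tx":0,"ty":0.004,"tz":0,"rx":0,"ry":0,"rz":0},{"tx":0,"ty":0.004,"tz":0,"rx":0,"ry":0,"rz":0},{"tx":0,"ty":0.004,"tz":0,"rx":0,"ry":0,"rz":0}]'; python3 tgt.py .06 -.015
python3 - <<'E'
from h import *
c=env.read_camera('scene'); crop(c,'s10',260,50,420,170,5)
E
```

```text
time_s: 9.15
tool_pos: [0.521, 0.1329, 0.0703]
tool_rot: [168.0, -0.0, 164.6]
force: [-0.5, -1.4, 0.0]
grip_width: 0.0003
x,s,h tip: 0.00017479086365374037 0.00020424076425622163 -0.014554138362527643
t 9.15 pos [0.521  0.1329 0.0703] F [-0.5327 -1.3821  0.0046] w 0.0002889860250348844
now axes [0.0002 0.0598 0.0004] target axes [0.0002 0.0598 0.0004] rotvec [-0.0082 -0.0256 -0.0375]
```

View pics/s10.png

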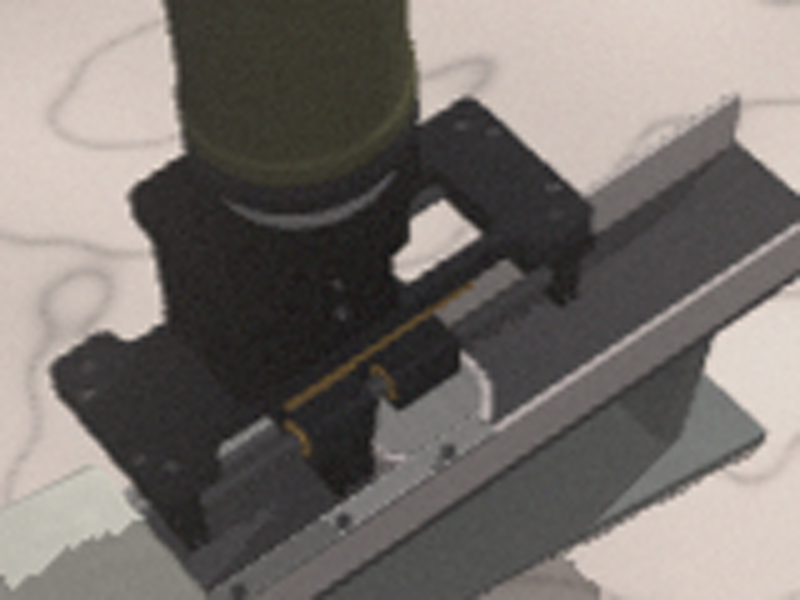

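The tin is moving (drag about 1.4 N, far edge now at crop 492,390). I'll go on until it is well clear of the strips.

```bash
python3 -m creep '[{"tx":0,"ty":0.005,"tz":0,"rx":0,"ry":0,"rz":0},{"tx":0,"ty":0.005,"tz":0,"rx":0,"ry":0,"rz":0},{"tx":0,"ty":0.005,"tz":0,"rx":0,"ry":0,"rz":0},{"tx":0,"ty":0.005,"tz":0,"rx":0,"ry":0,"rz":0},{"tx":0,"ty":0.005,"tz":0,"rx":0,"ry":0,"rz":0},{"tx":0,"ty":0.005,"tz":0,"rx":0,"ry":0,"rz":0},{"tx":0,"ty":0.005,"tz":0,"rx":0,"ry":0,"rz":0},{"tx":0,"ty":0.005,"tz":0,"rx":0,"ry":0,"rz":0},{"tx":0,"ty":0.005,"tz":0,"rx":0,"ry":0,"rz":0},{"tx":0,"ty":0.005,"tz":0,"rx":0,"ry":0,"rz":0},{"tx":0,"ty":0.005,"tz":0,"rx":0,"ry":0,"rz":0},{"tx":0,"ty":0.005,"tz":0,"rx":0,"ry":0,"rz":0},{"tx":0,"ty":0.005,"tz":0,"rx":0,"ry":0,"rz":0},{"tx":0,"ty":0.003,"tz":0,"rx":0,"ry":0,"rz":0},{"tx":0,"ty":0,"tz":0,"rx":0,"ry":0,"rz":0},{"tx":0,"ty":0,"tz":0,"rx":0,"ry":0,"rz":0}]'; python3 tgt.py .06 -.015
python3 - <<'E'
from h import *
c=env.read_camera('scene'); crop(c,'s11',280,50,440,170,5)
E
```

```text
time_s: 11.2
tool_pos: [0.5386, 0.1969, 0.0844]
tool_rot: [168.0, -0.0, 164.6]
force: [0.6, 0.3, 0.7]
grip_width: 0.0005
x,s,h tip: 0.00020838928757036912 0.06803729253950716 -0.014549051843126297
t 11.2 pos [0.5386 0.1969 0.0844] F [0.5835 0.2598 0.6658] w 0.0004647866064758177
now axes [ 0.0002 -0.008   0.0005] target axes [ 0.0002 -0.008   0.0005] rotvec [ 0.0037 -0.0238 -0.0385]
```

View pics/s11.png

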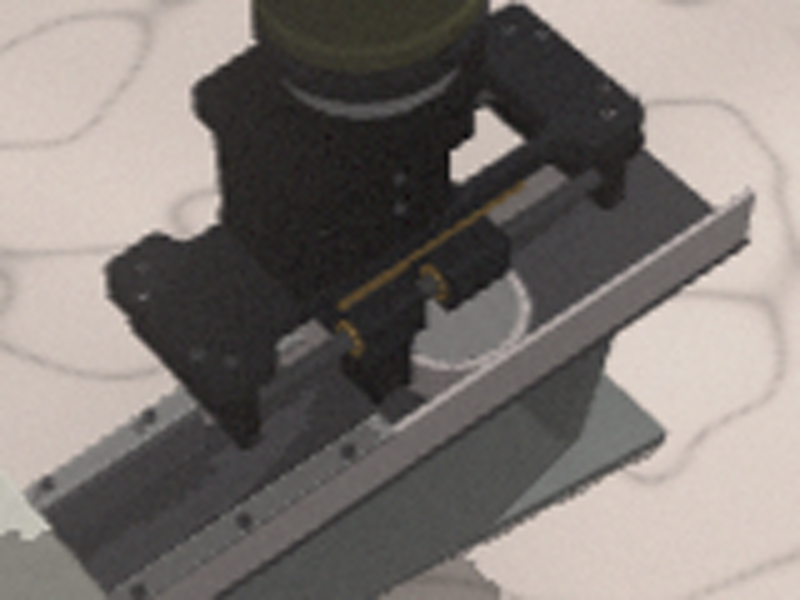

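```bash
python3 -m creep '[{"tx":0,"ty":-0.006,"tz":0,"rx":0,"ry":0,"rz":0},{"tx":0,"ty":-0.004,"tz":-0.01,"rx":0,"ry":0,"rz":0},{"tx":0,"ty":0,"tz":-0.02,"rx":0,"ry":0,"rz":0},{"tx":0,"ty":0,"tz":-0.025,"rx":0,"ry":0,"rz":0},{"tx":0,"ty":0,"tz":-0.025,"rx":0,"ry":0,"rz":0},{"tx":0,"ty":0,"tz":0,"rx":0,"ry":0,"rz":0}]'; python3 tgt.py .06 -.015
python3 - <<'E'
from h import *
c=env.read_camera('scene'); crop(c,'s12',280,30,440,150,5);c=env.read_camera('top'); crop(c,'t12',50,170,210,290,5)
E
```

```text
time_s: 12.0
tool_pos: [0.5338, 0.1711, 0.1643]
tool_rot: [167.7, 0.3, 164.6]
force: [0.5, -0.4, 0.0]
grip_width: 0.0004
x,s,h tip: 0.002343272499169109 0.05912220458113752 0.06908440186251433
t 12.0 pos [0.5338 0.1711 0.1643] F [ 0.5156 -0.4125  0.0383] w 0.0004180019552256992
now axes [0.0027 0.0005 0.0841] target axes [0.0023 0.0009 0.0841] rotvec [ 0.2289  0.2658 -0.0433]
```

View pics/s12.png

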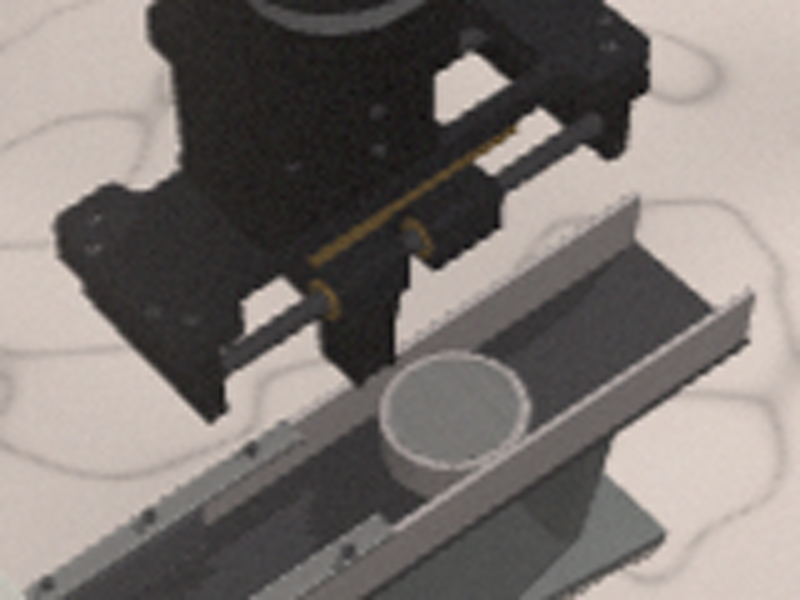

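View pics/t12.png

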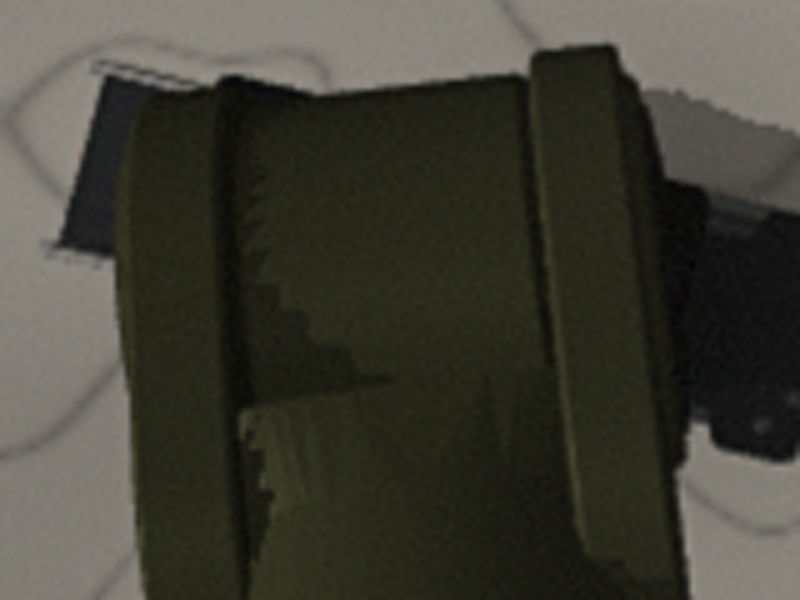

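```bash
python3 - <<'E'
from tgt import *
from scipy.optimize import fsolve
c=env.read_camera('scene')
uv=np.array([280+455/5,30+409/5])-.4
print('tin x,s',fsolve(lambda q:proj(c,ch(q[0],q[1],.022))-uv,[0,.1]))
o=env.get_obs();R=Ro.from_euler('xyz',o['tool_rot'],degrees=True).as_matrix()
for u,v in((358,384),(393,362)):
    uv=np.array([280+u/5,30+v/5])-.4
    print('tip corner y,z(tool) on x=-.0095 face',fsolve(lambda q:proj(c,o['tool_pos']+R@[-.0095,q[0],q[1]])-uv,[0,.02]))
E
```

```text
tin x,s [-0.0005  0.108 ]
tip corner y,z(tool) on x=-.0095 face [-0.0044 -0.0019]
tip corner y,z(tool) on x=-.0095 face [ 0.0117 -0.0013]
```

The tin is at x≈0, s≈108 mm (y≈106 mm), clear of the strips. The fingertip sits about 27 mm higher than the reported pose implies, and I'll allow for that. Next I open, centre over the tin and go part-way down.

```bash
python3 -m creep '[{"tx":0.002,"ty":0.016,"tz":0,"rx":0.2,"ry":0.2,"rz":0},{"tx":0,"ty":0.016,"tz":0,"rx":0,"ry":0,"rz":0},{"tx":0,"ty":0.015,"tz":0,"rx":0,"ry":0,"rz":0},{"tx":0,"ty":0,"tz":0.015,"rx":0,"ry":0,"rz":0},{"tx":0,"ty":0,"tz":0.015,"rx":0,"ry":0,"rz":0},{"tx":0,"ty":0,"tz":0.015,"rx":0,"ry":0,"rz":0},{"tx":0,"ty":0,"tz":0.01,"rx":0,"ry":0,"rz":0},{"tx":0,"ty":0,"tz":0,"rx":0,"ry":0,"rz":0},{"tx":0,"ty":0,"tz":0,"rx":0,"ry":0,"rz":0}]' 0.087 20; python3 tgt.py .106 -.021
python3 - <<'E'
from h import *
c=env.read_camera('scene'); crop(c,'s13',290,30,450,150,5)
E
```

```text
time_s: 13.28
tool_pos: [0.5451, 0.227, 0.1168]
tool_rot: [168.1, -0.2, 164.6]
force: [0.5, -0.7, 0.1]
grip_width: 0.0818
x,s,h tip: -0.001504648294271941 0.10484490948422108 0.010767779920174872
t 13.275 pos [0.5451 0.227  0.1168] F [ 0.5496 -0.7419  0.0952] w 0.08177550094667138
now axes [-0.0016  0.0013  0.0318] target axes [-0.0015  0.0012  0.0318] rotvec [-0.181  -0.1856 -0.0497]
```

View pics/s13.png

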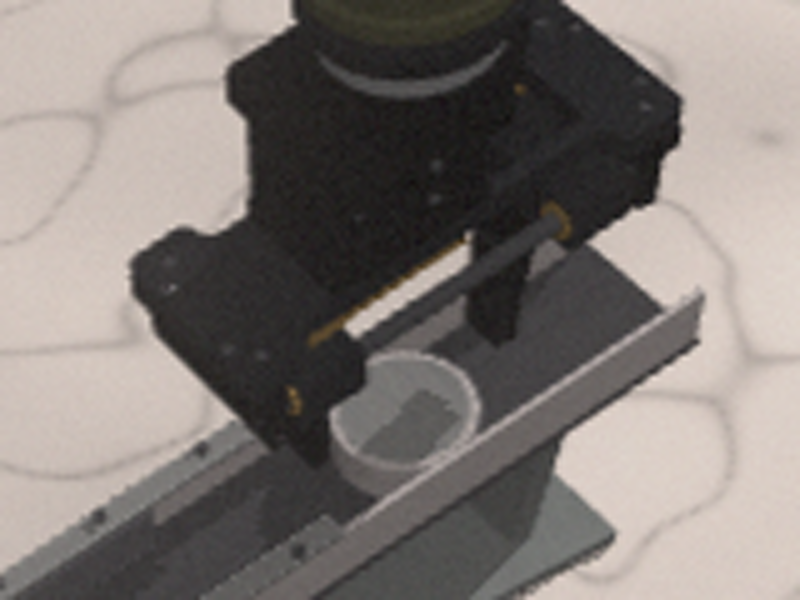

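Both fingers straddle the tin (tips at crop (318,465) and (500,345), lid centre at (407,412)). Down I go.

```bash
python3 -m creep '[{"tx":-0.001,"ty":0.001,"tz":0.008,"rx":0,"ry":0,"rz":0},{"tx":0,"ty":0,"tz":0.008,"rx":0,"ry":0,"rz":0},{"tx":0,"ty":0,"tz":0.008,"rx":0,"ry":0,"rz":0},{"tx":0,"ty":0,"tz":0.004,"rx":0,"ry":0,"rz":0},{"tx":0,"ty":0,"tz":0.002,"rx":0,"ry":0,"rz":0},{"tx":0,"ty":0,"tz":0,"rx":0,"ry":0,"rz":0}]'; python3 tgt.py .106 -.021
python3 - <<'E'
from h import *
c=env.read_camera('scene'); crop(c,'s14',290,30,450,150,5)
E
```

```text
time_s: 14.08
tool_pos: [0.5475, 0.2337, 0.0872]
tool_rot: [168.2, -0.2, 164.7]
force: [0.2, 0.2, -0.3]
grip_width: 0.0873
x,s,h tip: -0.001005588103767947 0.10563917506484224 -0.01972085195928738
t 14.075 pos [0.5475 0.2337 0.0872] F [ 0.2332  0.2241 -0.2712] w 0.08725672002344255
now axes [-0.001   0.0004  0.0013] target axes [-0.001   0.0004  0.0013] rotvec [-0.2119 -0.2244 -0.0364]
```

View pics/s14.png

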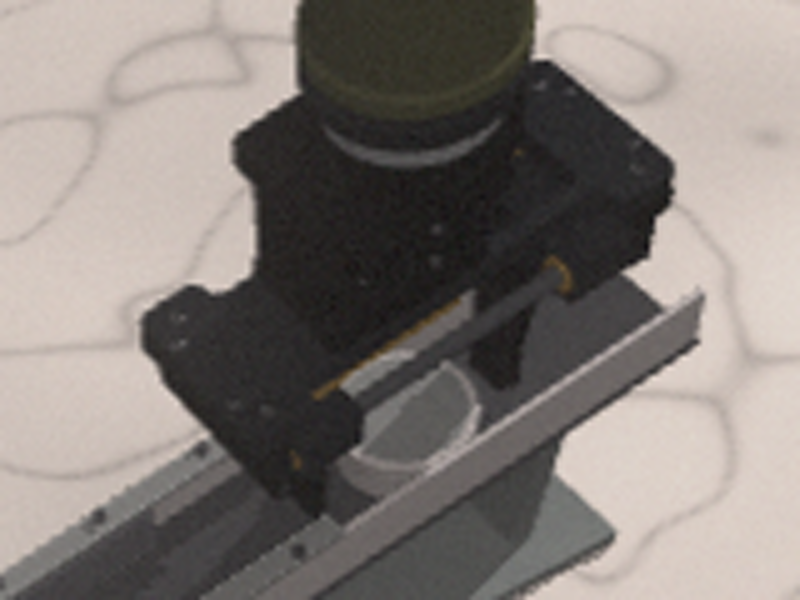

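```bash
python3 -m creep '[{"tx":0,"ty":0,"tz":0,"rx":0,"ry":0,"rz":0},{"tx":0,"ty":0,"tz":0,"rx":0,"ry":0,"rz":0},{"tx":0,"ty":0,"tz":0,"rx":0,"ry":0,"rz":0},{"tx":0,"ty":0,"tz":0,"rx":0,"ry":0,"rz":0},{"tx":0,"ty":0,"tz":0,"rx":0,"ry":0,"rz":0},{"tx":0,"ty":0,"tz":0,"rx":0,"ry":0,"rz":0}]' 0.04 20; python3 tgt.py .106 -.021
```

```text
time_s: 14.88
tool_pos: [0.5475, 0.2338, 0.0874]
tool_rot: [168.2, -0.2, 164.7]
force: [-0.4, 0.6, 1.2]
grip_width: 0.0596
x,s,h tip: -0.0009954903765168122 0.10579074980843499 -0.01955376564516299
t 14.875 pos [0.5475 0.2338 0.0874] F [-0.4391  0.552   1.1604] w 0.05956045235260218
now axes [-0.001   0.0002  0.0014] target axes [-0.001   0.0002  0.0014] rotvec [-0.1939 -0.2181 -0.0336]
```

Gripped at 59.6 mm, which matches the 60 mm tin. Now I lift.

```bash
python3 -m creep '[{"tx":0,"ty":0,"tz":-0.005,"rx":0,"ry":0,"rz":0},{"tx":0,"ty":0,"tz":-0.01,"rx":0,"ry":0,"rz":0},{"tx":0,"ty":0,"tz":-0.015,"rx":0,"ry":0,"rz":0},{"tx":0,"ty":0,"tz":-0.02,"rx":0,"ry":0,"rz":0},{"tx":0,"ty":0,"tz":-0.02,"rx":0,"ry":0,"rz":0},{"tx":0,"ty":0,"tz":-0.02,"rx":0,"ry":0,"rz":0},{"tx":0,"ty":0,"tz":-0.02,"rx":0,"ry":0,"rz":0},{"tx":0,"ty":0,"tz":0,"rx":0,"ry":0,"rz":0}]'; 
python3 - <<'E'
from tgt import *
where()
c=env.read_camera('scene'); crop(c,'s15',280,0,440,120,5)
Rv=Ro.from_euler('xyz',[180,0,164.66],degrees=True).as_matrix()
delta([.640,-.248,.22],Rv)
E
```

```text
time_s: 15.88
tool_pos: [0.5432, 0.2118, 0.1973]
tool_rot: [168.0, -0.1, 164.6]
force: [-0.1, 0.0, 0.1]
grip_width: 0.0594
x,s,h tip: 0.0006769675687455051 0.10678629899113609 0.09266786546385894
t 15.925 pos [0.5423 0.2119 0.1958] F [-0.0493  0.0059 -1.8924] w 0.05960918354224649
now axes [-0.2158 -0.4036 -0.1103] target axes [-0.2159 -0.4177 -0.0242] rotvec [11.8901 -0.1622 -0.0175]
```

View pics/s15.png

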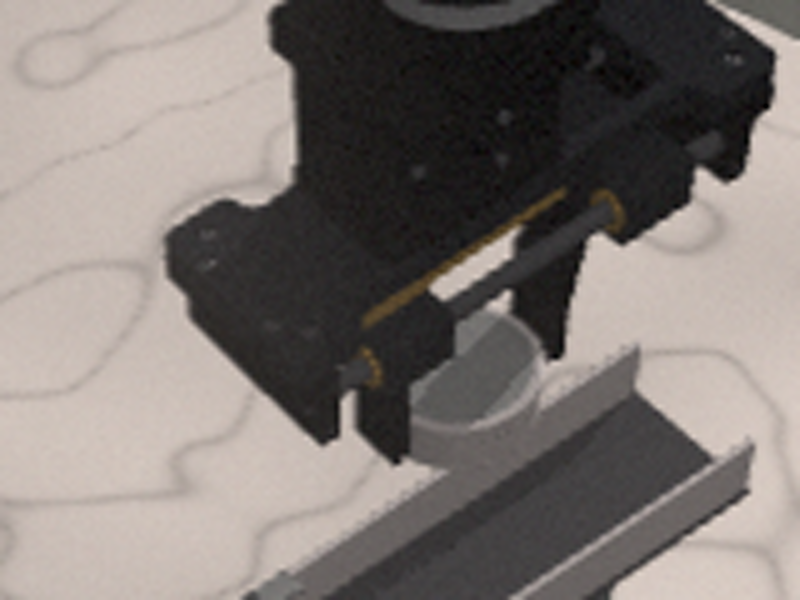

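The tin is held, with its lid parallel to the jaws and about 110 mm above the deck. Now I level the tool and carry it to the tray.

```bash
python3 -m creep '[{"tx":0,"ty":0,"tz":0,"rx":4,"ry":0,"rz":0},{"tx":0,"ty":0,"tz":0,"rx":4,"ry":0,"rz":0},{"tx":0,"ty":0,"tz":0,"rx":3.9,"ry":-0.1,"rz":0},{"tx":-0.008,"ty":-0.016,"tz":-0.005,"rx":0,"ry":0,"rz":0},{"tx":-0.016,"ty":-0.031,"tz":-0.005,"rx":0,"ry":0,"rz":0},{"tx":-0.016,"ty":-0.031,"tz":-0.005,"rx":0,"ry":0,"rz":0},{"tx":-0.016,"ty":-0.031,"tz":-0.005,"rx":0,"ry":0,"rz":0},{"tx":-0.016,"ty":-0.031,"tz":0,"rx":0,"ry":0,"rz":0},{"tx":-0.016,"ty":-0.031,"tz":0,"rx":0,"ry":0,"rz":0},{"tx":-0.016,"ty":-0.031,"tz":0,"rx":0,"ry":0,"rz":0},{"tx":-0.016,"ty":-0.031,"tz":0,"rx":0,"ry":0,"rz":0},{"tx":-0.016,"ty":-0.031,"tz":0,"rx":0,"ry":0,"rz":0},{"tx":-0.016,"ty":-0.031,"tz":0,"rx":0,"ry":0,"rz":0},{"tx":-0.016,"ty":-0.031,"tz":0,"rx":0,"ry":0,"rz":0},{"tx":-0.016,"ty":-0.031,"tz":0,"rx":0,"ry":0,"rz":0},{"tx":-0.016,"ty":-0.031,"tz":0,"rx":0,"ry":0,"rz":0},{"tx":-0.016,"ty":-0.031,"tz":0,"rx":0,"ry":0,"rz":0},{"tx":-0.008,"ty":-0.016,"tz":0,"rx":0,"ry":0,"rz":0},{"tx":0,"ty":0,"tz":0,"rx":0,"ry":0,"rz":0}]'
python3 - <<'E'
from tgt import *
c=env.read_camera('scene'); crop(c,'s16',140,220,340,370,4)
c=env.read_camera('top'); crop(c,'t16',300,90,480,290,3)
Rv=Ro.from_euler('xyz',[180,0,164.66],degrees=True).as_matrix()
delta([.640,-.248,.22],Rv)
E
```

```text
time_s: 18.3
tool_pos: [0.6419, -0.2687, 0.2145]
tool_rot: [-179.9, -0.2, 164.5]
force: [-0.9, -0.5, -1.2]
grip_width: 0.0594
t 18.4 pos [ 0.643  -0.2655  0.2147] F [-0.66   -0.2767 -0.8967] w 0.059322840897765246
now axes [ 0.0075  0.0161 -0.0053] target axes [ 0.0075  0.0161 -0.0053] rotvec [ 0.0099 -0.1631  0.0567]
```

View pics/s16.png

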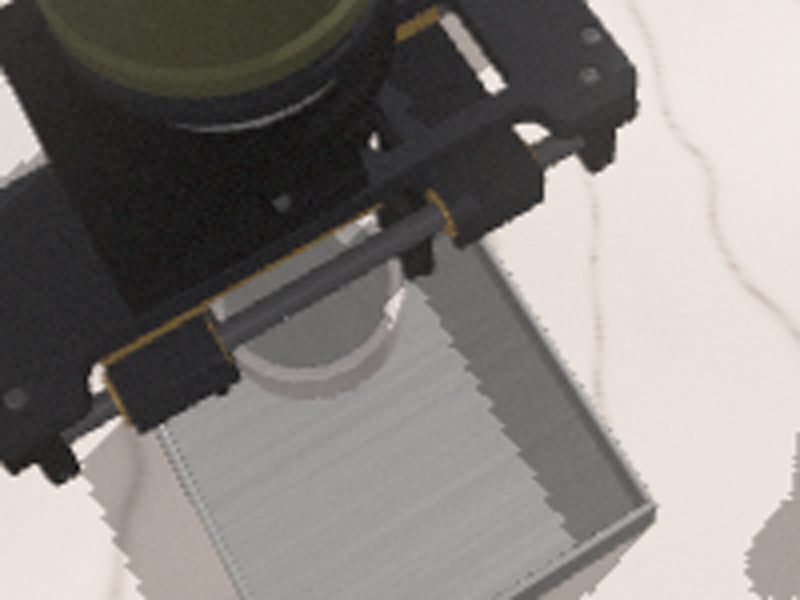

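View pics/t16.png

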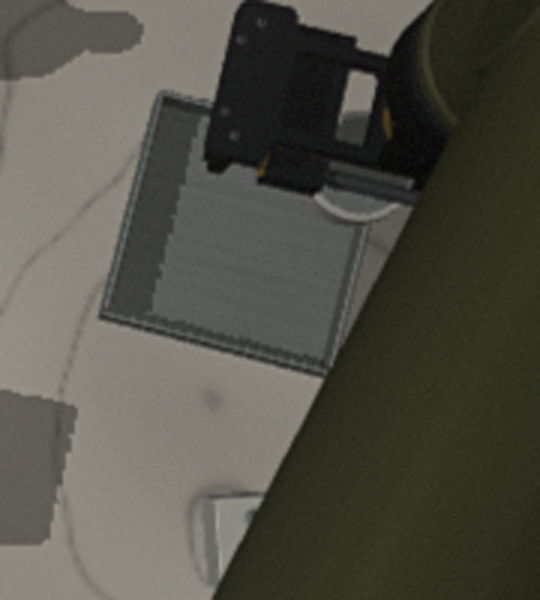

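```bash
python3 - <<'E'
from tgt import *
c=env.read_camera('scene');T=env.read_camera('top')
o=env.get_obs();print(o['tool_pos'],o['tool_rot'])
for z in(.18,.2,.22,.24,.26): print(z,'scene',back(c,(217.5,295),z)[:2],'top',back(T,(422,145),z)[:2])
# lid circle overlays
for cam,n,(u0,v0,u1,v1) in((c,'os17',(140,220,340,370)),(T,'ot17',(320,70,480,190))):
    im=np.ascontiguousarray(cam['pixels'][v0:v1,u0:u1,::-1]);k=4;im=cv2.resize(im,None,fx=k,fy=k)
    for zz,col in((.0,(0,0,255)),(.013,(0,255,0)),(.026,(255,0,0))):
        q=o['tool_pos']+[0,0,zz-.006+0.0]
        cv2.polylines(im,[np.array([(proj(cam,q+[.03*np.cos(b),.03*np.sin(b),0])-[u0,v0]+.5)*k for b in np.linspace(0,6.28,40)],int)],True,col,1)
    cv2.imwrite(f'pics/{n}.png',im)
E
```

```text
[ 0.6434 -0.2647  0.215 ] [179.9863  -0.1376 164.8033]
0.18 scene [ 0.6277 -0.2607] top [ 0.6529 -0.2858]
0.2 scene [ 0.635  -0.2647] top [ 0.6489 -0.2795]
0.22 scene [ 0.6423 -0.2688] top [ 0.645  -0.2732]
0.24 scene [ 0.6495 -0.2729] top [ 0.641  -0.2669]
0.26 scene [ 0.6568 -0.277 ] top [ 0.6371 -0.2606]
```

View pics/os17.png

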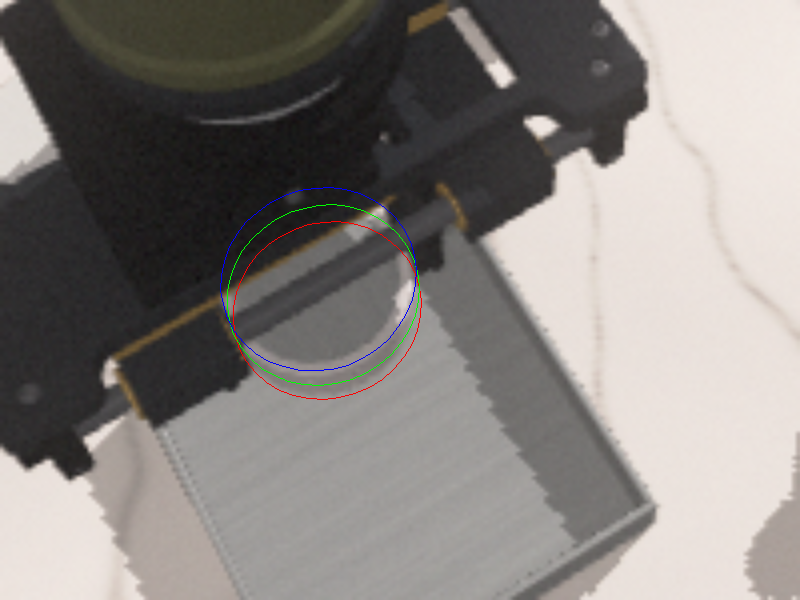

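View pics/ot17.png

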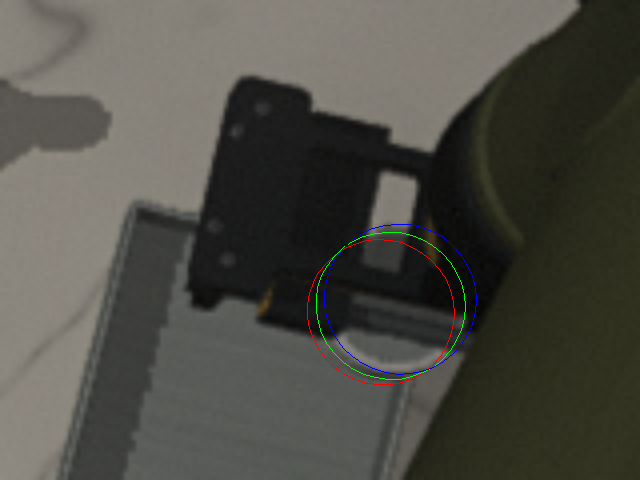

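Tin and reported TCP agree laterally to about 3 mm. The tin's underside is about 5 mm below the reported TCP. I'll centre over the tray and lower part-way.

```bash
python3 -m creep '[{"tx":0.004,"ty":0.008,"tz":0.01,"rx":0,"ry":0,"rz":0},{"tx":0.003,"ty":0.008,"tz":0.02,"rx":0,"ry":0,"rz":0},{"tx":0,"ty":0,"tz":0.025,"rx":0,"ry":0,"rz":0},{"tx":0,"ty":0,"tz":0.025,"rx":0,"ry":0,"rz":0},{"tx":0,"ty":0,"tz":0.025,"rx":0,"ry":0,"rz":0},{"tx":0,"ty":0,"tz":0.025,"rx":0,"ry":0,"rz":0},{"tx":0,"ty":0,"tz":0.02,"rx":0,"ry":0,"rz":0},{"tx":0,"ty":0,"tz":0.01,"rx":0,"ry":0,"rz":0},{"tx":0,"ty":0,"tz":0,"rx":0,"ry":0,"rz":0},{"tx":0,"ty":0,"tz":0,"rx":0,"ry":0,"rz":0}]'
python3 - <<'E'
from tgt import *
c=env.read_camera('scene'); crop(c,'s18',140,250,340,400,4)
c=env.read_camera('top'); crop(c,'t18',320,100,480,220,4)
Rv=Ro.from_euler('xyz',[180,0,164.66],degrees=True).as_matrix()
delta([.640,-.246,.010],Rv)
E
```

```text
time_s: 19.75
tool_pos: [0.6407, -0.25, 0.0561]
tool_rot: [-179.9, -0.0, 164.7]
force: [-1.6, -0.9, -1.1]
grip_width: 0.0593
t 19.85 pos [ 0.6407 -0.25    0.0561] F [ 0.285  -0.1481 -1.1774] w 0.05962680983475391
now axes [0.0018 0.0037 0.0461] target axes [0.0018 0.0037 0.0461] rotvec [-0.0748 -0.0156  0.0013]
```

View pics/s18.png

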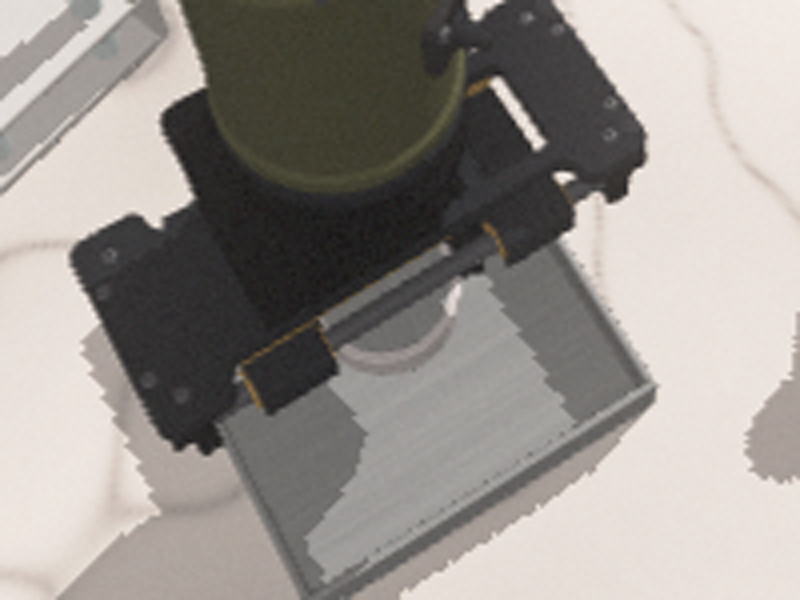

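View pics/t18.png

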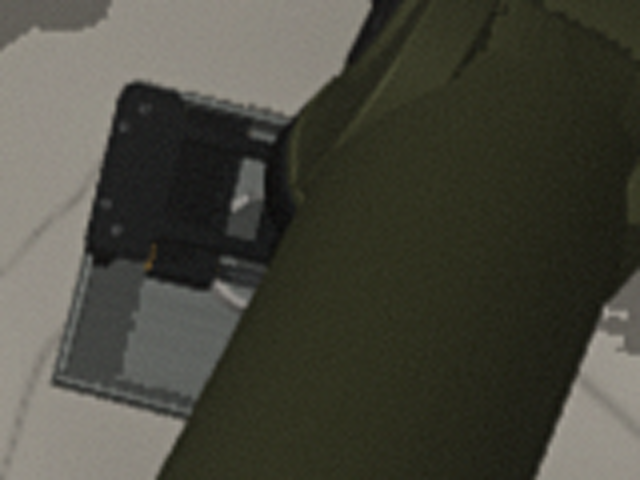

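```bash
python3 -m creep '[{"tx":0.002,"ty":0.003,"tz":0.01,"rx":0,"ry":0,"rz":0},{"tx":0,"ty":0,"tz":0.01,"rx":0,"ry":0,"rz":0},{"tx":0,"ty":0,"tz":0.008,"rx":0,"ry":0,"rz":0},{"tx":0,"ty":0,"tz":0.004,"rx":0,"ry":0,"rz":0},{"tx":0,"ty":0,"tz":0,"rx":0,"ry":0,"rz":0},{"tx":0,"ty":0,"tz":0,"rx":0,"ry":0,"rz":0}]'
python3 - <<'E'
from tgt import *
cam=env.read_camera('scene'); o=env.get_obs(); print(o['tool_pos'],o['force'])
u0,v0,u1,v1=160,260,320,410
im=np.ascontiguousarray(cam['pixels'][v0:v1,u0:u1,::-1]);k=4;im=cv2.resize(im,None,fx=k,fy=k)
PL=lambda Q,col:cv2.polylines(im,[np.array([(proj(cam,q)-[u0,v0]+.5)*k for q in Q],int)],True,col,1)
PL([o['tool_pos']+[.03*np.cos(b),.03*np.sin(b),.017] for b in np.linspace(0,6.28,40)],(0,255,0))
PL([o['tool_pos']+[.03*np.cos(b),.03*np.sin(b),-.005] for b in np.linspace(0,6.28,40)],(0,0,255))
PL([[.7398,-.197,.028],[.6949,-.3465,.028],[.5413,-.3009,.028],[.5853,-.1488,.028]],(255,0,0))
cv2.imwrite('pics/s19.png',im)
E
```

```text
time_s: 20.6
tool_pos: [0.639, -0.2465, 0.0233]
tool_rot: [-179.9, -0.1, 164.7]
force: [-0.9, 0.8, -0.7]
grip_width: 0.0596
[ 0.6391 -0.2465  0.0234] [ 0.2303 -0.4783 -1.2868]
```

View pics/s19.png

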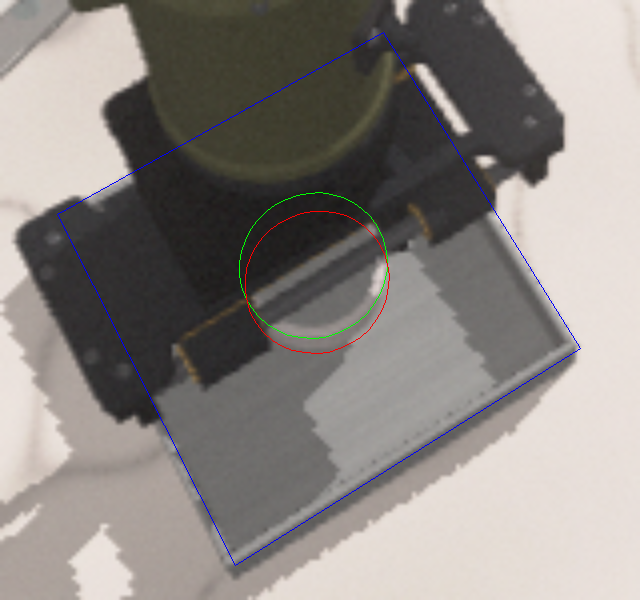

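The overlay fits, with the tin centred in the tray and its underside about 13 mm above the floor. I'll lower it in small steps, watching the force.

```bash
python3 -m creep '[{"tx":0,"ty":0,"tz":0.004,"rx":0,"ry":0,"rz":0},{"tx":0,"ty":0,"tz":0.003,"rx":0,"ry":0,"rz":0},{"tx":0,"ty":0,"tz":0.002,"rx":0,"ry":0,"rz":0},{"tx":0,"ty":0,"tz":0,"rx":0,"ry":0,"rz":0},{"tx":0,"ty":0,"tz":0,"rx":0,"ry":0,"rz":0}]'; for i in 1 ; do python3 -m creep '[{"tx":0,"ty":0,"tz":0.001,"rx":0,"ry":0,"rz":0},{"tx":0,"ty":0,"tz":0.001,"rx":0,"ry":0,"rz":0},{"tx":0,"ty":0,"tz":0,"rx":0,"ry":0,"rz":0}]'; done
```

```text
time_s: 21.28
tool_pos: [0.6388, -0.2463, 0.014]
tool_rot: [-179.9, -0.1, 164.7]
force: [0.9, 0.3, -0.7]
grip_width: 0.0594
time_s: 21.65
tool_pos: [0.6387, -0.2462, 0.0119]
tool_rot: [-179.9, -0.1, 164.7]
force: [0.1, -0.4, -0.7]
grip_width: 0.0596
```

```bash
python3 -m creep '[{"tx":0,"ty":0,"tz":0.001,"rx":0,"ry":0,"rz":0},{"tx":0,"ty":0,"tz":0.001,"rx":0,"ry":0,"rz":0},{"tx":0,"ty":0,"tz":0,"rx":0,"ry":0,"rz":0}]'; python3 -m creep '[{"tx":0,"ty":0,"tz":0.001,"rx":0,"ry":0,"rz":0},{"tx":0,"ty":0,"tz":0,"rx":0,"ry":0,"rz":0},{"tx":0,"ty":0,"tz":0,"rx":0,"ry":0,"rz":0}]'
```

```text
time_s: 22.02
tool_pos: [0.6388, -0.2462, 0.0099]
tool_rot: [-179.9, -0.1, 164.7]
force: [0.0, 0.3, -0.3]
grip_width: 0.0595
time_s: 22.4
tool_pos: [0.6388, -0.2463, 0.0098]
tool_rot: [-179.9, -0.1, 164.7]
force: [-3.0, 1.6, 5.1]
grip_width: 0.0594
```

It has touched the floor (5 N up, z stopped). Release.

```bash
python3 -m creep '[{"tx":0,"ty":0,"tz":0,"rx":0,"ry":0,"rz":0},{"tx":0,"ty":0,"tz":0,"rx":0,"ry":0,"rz":0},{"tx":0,"ty":0,"tz":0,"rx":0,"ry":0,"rz":0},{"tx":0,"ty":0,"tz":0,"rx":0,"ry":0,"rz":0},{"tx":0,"ty":0,"tz":0,"rx":0,"ry":0,"rz":0}]' 0.08 20
python3 -m creep '[{"tx":0,"ty":0,"tz":-0.006,"rx":0,"ry":0,"rz":0},{"tx":0,"ty":0,"tz":-0.01,"rx":0,"ry":0,"rz":0},{"tx":0,"ty":0,"tz":-0.02,"rx":0,"ry":0,"rz":0},{"tx":0,"ty":0,"tz":-0.03,"rx":0,"ry":0,"rz":0},{"tx":0,"ty":0,"tz":-0.04,"rx":0,"ry":0,"rz":0},{"tx":0,"ty":0,"tz":-0.04,"rx":0,"ry":0,"rz":0},{"tx":0.01,"ty":0.02,"tz":-0.04,"rx":0,"ry":0,"rz":0},{"tx":0.02,"ty":0.04,"tz":0,"rx":0,"ry":0,"rz":0},{"tx":0.02,"ty":0.04,"tz":0,"rx":0,"ry":0,"rz":0},{"tx":0.02,"ty":0.04,"tz":0,"rx":0,"ry":0,"rz":0},{"tx":0.02,"ty":0.04,"tz":0,"rx":0,"ry":0,"rz":0},{"tx":0.01,"ty":0.02,"tz":0,"rx":0,"ry":0,"rz":0},{"tx":0,"ty":0,"tz":0,"rx":0,"ry":0,"rz":0},{"tx":0,"ty":0,"tz":0,"rx":0,"ry":0,"rz":0}]'
python3 - <<'E'
from h import *
snap('scene','s20');snap('top','t20')
E
```

```text
time_s: 23.02
tool_pos: [0.6388, -0.2462, 0.0089]
tool_rot: [-179.9, -0.1, 164.7]
force: [-0.3, 0.1, -0.6]
grip_width: 0.0796
time_s: 24.78
tool_pos: [0.596, -0.0287, 0.1959]
tool_rot: [-179.9, -0.0, 164.6]
force: [0.4, -0.5, -0.0]
grip_width: 0.08
```

View pics/s20.png

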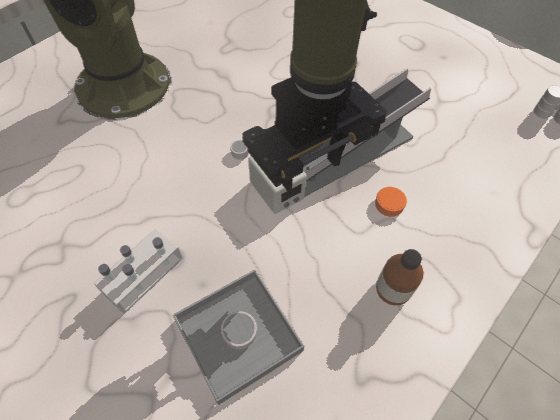

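View pics/t20.png

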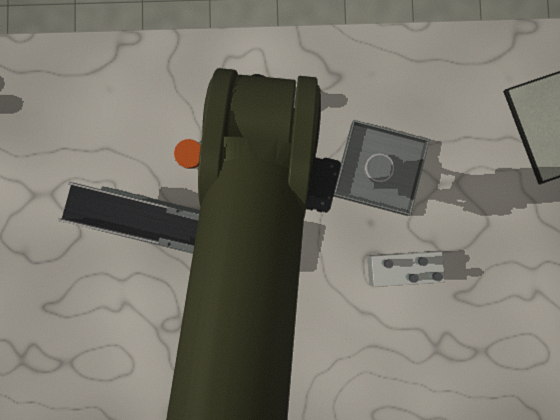

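The pictures show the tin lid up in the middle of the tray (scene 239,328; top 379,167, tray centre about 381,168). Rack, orange tin and tray are where they were, as are the bottle and small tin as far as visible. The gripper is high and clear.

```bash
python3 - <<'E'
from h import *
T=env.read_camera('top'); print(back(T,(379,167),.027)); o=env.get_obs(); print(o['force'],o['joint_velocities'].round(2),o['time_s'])
env.sign_off()
E
```

```text
[ 0.64047216 -0.24480788  0.027     ]
[ 0.17254338  0.41771137 -0.08594252] [-0.04  0.3  -0.53  0.14 -0.09 -0.07 -0.14] 24.925
the job is handed in; nothing more can be done
```

The tin is out of the chute and lying lid up on the tray floor, released, and I handed the job in at 24.9 s of the 51 s allowed. I pushed it clear of the strips with the shut gripper, gripped it along the chute (59.6 mm opening), lifted it and levelled it. I then lowered it until it touched the tray floor at about 5 N before opening the fingers.

**Last checks**
- **Tin:** it measured at (0.640, -0.245), about 3 mm from the tray centre at (0.640, -0.248), and looked flat in both cameras.
- **Bystanders:** by eye, the tube rack, bottle, small tin, orange tin and tray were where they started. The bottle and small tin could only be seen in the scene camera, because the arm hid them from the top one.
- **Robot:** the arm was clear of everything, nearly still, with no force reading above noise.

**What disagreed**
- **Fingertip height:** the fingertips sat about 27 mm higher than the reported tool position and the stated 25 mm finger length imply.
- **First push missed:** because of that, my first push passed over the lid without touching it. I found the true height from the scene picture, went lower with the force watched, and allowed for the offset from then on.
- **Rejected command:** one move command was refused before anything moved because its rows left out keys.

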